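# Unbolt the drying cage with the pull hook and draw out its die tray

## Robot

A 6-joint arm with a two-finger parallel gripper is mounted at the origin on the work surface. World frame = base frame: x ahead of the robot, y to its left, z up, the work surface at z = 0. Lengths are in m, angles in rad, forces in N, time in s.
With the tool pointing down it reaches from about 0.325 to 0.775 m from the base axis. Payload 5.5 kg.
Tool frame: the origin (TCP) lies at the very end of the fingers, on their centre line; the grasp point (between the pads) lies 19 mm behind it (r.tcp_to_grasp is the distance from the TCP to the grasp point, in m); z points along the fingers, y is the line along which they close (so a half turn about z gives the same grasp; the last joint's range is limited). The gripper opens to 88 mm and grips with 3 to 60 N. Pads are 20 mm wide; open, the fingers measure 115 mm over their backs; the gripper's body (75 mm by 178 mm) begins 61 mm behind the grasp point.
Start: joints at [1.21, 0.091, 1.231, -0, 1.82, -0.057], TCP at [0.179, 0.573, 0.223] pointing down, gripper open.
Joint ranges: [-2.87, 2.87], [-0.86, 2.18], [0.17, 2.46], [-1.51, 4.65], [0.06, 2.69], [-2.65, 2.65]. Speed limits (rad/s): [2.57, 2.57, 3.01, 3.14, 3.14, 3.14].

## Interface

Orientations are given as a unit quaternion [w, x, y, z].
In Python, from station import r, effector, planner, sensors, imaging, job gives the robot as it stands. Calls block until the motion is done:
- r.move_pose(position, orientation): joint-space move of the TCP to a pose.
- r.move_straight(position, frame=None, speed=0.15, stop_force=None): straight line of the TCP; frame=None keeps the orientation; speed is the mean speed in m/s. With stop_force (N) it stops when the force on the tool has changed by that much, and returns True; else False.
- r.movej(angles): joint-space move.
- effector.let_go() and effector.grasp(grasp_force=None): open the fingers fully, or close them until they stop; grasp_force is the grip in N (None keeps the last).
- r.pause(seconds).
- planner.solve_ik(position, orientation): joint angles nearest the present ones, or None.
- sensors.state(): the state.
- imaging.snapshot(name): name is "scene" or "top"; returns a dict with "frame" (400x640x3 uint8, blue, green, red), "vertical_fov" (degrees; the focal length in pixels is half the picture's height over the tangent of half this angle, whatever the lens; pixels are square), "cx", "cy" (the principal point, pixels), "k1" (the pictures are not rectified: a ray, as slopes to the right and down, at radius r is drawn at 1 + k1 r^2 times it, then the intrinsics apply), "rvec" (rotation vector, rad) and "tvec" (3), from world to camera coordinates, as OpenCV has them. Camera axes: x right, y down, z forward; pixel columns grow to the right and rows downward; lengths in m; the calibration is good to about 2 mm. A picture is of the moment at which its call begins. There is no depth.
A pose or a line that the arm cannot do raises r.Unreachable and nothing moves.
- job.sign_off(): hands the job in; it is judged then, once.
The state is a dict: "time_s": time; "joint_pos": joint angles; "dq": joint speeds; "joint_efforts": joint torques, N m; "tool_pos": TCP position; "tool_rot": TCP orientation; "ft_force": force on the tool from outside, world axes, zero at the start; "torque": the same for the moment, N m; "width": opening from 0.0 (shut) to 1.0 (fully open); "gripper_force": force on a finger pad.
Only numpy, scipy, OpenCV 4.12 (cv2) and the standard library are available. Lean on these libraries where they do the work, as an engineer would, in place of code of your own. Each camera call takes 0.05 s, during which the arm holds its last target. There are 200 camera calls.

## Task

Fetch the hooked rod from under the low plywood shelf and, with the rod, slide the bolt inside the wire drying cage fully open, away from the tray. Then hook the tray's post and draw the tray forward until its post stands out in front of the cage, with the tray's rear end still inside. Finally lay the rod flat on the table outside the cage; do not touch the bolt or tray with the gripper or arm, and leave everything else where it stands.

Things in the scene. Friction and masses are not known exactly. Their poses are not given: they have to be found in the camera images.
- hook_grip (a point): Hooked rod, 210 mm long, about 160 g: centre of its wooden handle (80 long, 24 wide, 26 high), 13 mm above its underside. +x runs along the rod from handle to hook, z up. A 10 x 10 mm steel bar runs on from the handle (x = 40 to 170) on its centre line. It starts flat on the table, handle under the low shelf, hook end sticking out towards the robot.
- hook_arm (a point): Middle of the rod's hook arm, 165 mm ahead of the handle's centre and 17 mm to +y, same height and axes. The arm (10 x 10 mm) turns square off the bar, spanning x = 160 to 170 and reaching y = 35. At the start only the bar can be gripped: draw the rod out, put it down and take it again by the handle to reach far enough. It balances 20 to 45 mm ahead of the handle's centre.
- riser_front (a point): Low plywood shelf, fixed, on the left or the right: 200 wide, 160 deep, top 58 mm high, 46 mm headroom, card stacked on it to 138 mm (set back 43 mm from the front). Point: middle of its open front edge, on the table; +x inwards under the shelf, z up.
- cage_mouth (a point): Wire drying cage, fixed, 250 wide, 210 deep, wires on top (underside 84 mm above the table) and sides, open in front. Point: middle of the mouth's lower edge, on the table; +x straight into the cage, +y to the left seen from the robot, z up. Corner posts 10 mm thick at y = -125 and 125. Rails 9 mm high keep the tray between y = -50 and 50.
- bolt (a joint): Bolt in the cage, sliding along the mouth: near 0 = shut, 0.052 m = fully open (moved to the cage's +y, its left). Light friction (1 to 2 N); it stays where left. Its bar is 14 mm high (top at 26 mm); shut, it bars the tray's way, open it clears it.
- bolt_knob (a point): The bolt's upright knob: round stem 12 mm thick (head 16 mm) from 26 to 64 mm above the table. Point: on its axis, 45 mm above the table. It lies 50 mm inside the mouth, at the cage's y = 20 mm shut, 72 mm open.
- tray_post (a point): Loose aluminium tray in the cage, 120 (x) by 90 (y), walls 27 mm high, about 300 g, with an upright round pull post 12 mm thick, top at 63 mm. Point: on the post's axis, 45 mm above the tray's underside; +x to the tray's rear. The post is on the centre line, 33 mm behind the front wall, 87 mm ahead of the rear; all else is under 27 mm high.
- carton_form: Fixed cardboard form, 175 deep, 170 wide, 75 high, on the side opposite the shelf. Point: on the table 15 mm before its front face, +x into it.
- jar: Bystander: closed glass jar, 60 across, 125 high. Origin: centre of its underside.
- tub: Bystander: open white plastic tub, 72 across, 70 high. Origin: centre of its underside.
- shoebox: Bystander: black shoe box, 170 x 260 x 100 high. Origin: centre of its underside.
- red_box: Bystander: open red plastic box, 150 x 240 x 60 high. Origin: centre of its underside.
- tape: Bystander: cardboard ring, 100 across, 45 high, on top of the carton form. Origin: centre of its underside.

How it is judged:
On the way, in this order (a step that is already met when the one before it is completed fails the run):
1. the bolt is slid fully open while the tray's post is still well inside the cage (value of joint bolt above 0.044 m and x of tray_post in the frame of cage_mouth above 0.05 m), for 0.2 s.
2. the tray is drawn forward until its post stands in front of the cage, the bolt still open (x of tray_post in the frame of cage_mouth below -0.006 m and value of joint bolt above 0.042 m), for 0.2 s.
At the end, for the whole second after the job is handed in: Bolt at least 42 mm open; tray level, its post 6 to 85 mm in front of the mouth and within 30 mm of its middle; rod released, flat on the table (handle centre below 24 mm, arm below 30), wholly over 10 mm in front of the mouth or over 140 mm to one side of its middle; both at rest (all of step 2 and x of tray_post in the frame of cage_mouth above -0.085 m and y of tray_post in the frame of cage_mouth between -0.03 and 0.03 m and angle between tray_post's own z axis and vertical below 0.1 rad and height (world z) of tray_post below 0.052 m and height (world z) of hook_grip below 0.024 m and height (world z) of hook_arm below 0.03 m and (x of each of hook_grip, hook_arm in the frame of cage_mouth below -0.01 m or y of each of hook_grip, hook_arm in the frame of cage_mouth above 0.14 m or y of each of hook_grip, hook_arm in the frame of cage_mouth below -0.14 m) and linear speed of each of hook, tray below 0.02 m/s); the robot touches nothing.
It fails at once if the gripper or arm touches the bolt or the tray (contact force between any of the fingers, the arm and bolt above 0.5 N or contact force between any of the fingers, the arm and tray above 0.5 N).
It fails at once if a bystander is moved by more than 30 mm (distance of any of jar, tub, shoebox, red_box, tape from where it was at the start of the episode above 0.03 m).
It fails at once if a bystander is tipped (angle between any of jar, tub, shoebox, red_box, tape's own z axis and vertical above 0.4 rad).
It also fails if it takes over 72 s, if anything falls off the work surface, if the arm or the gripper's body presses on something with over 40 N, if the wrist force passes 120 N, or if a joint passes its speed limit or range.

## Working session

There is one attempt and no reset: what is moved stays moved. The work goes in short steps, each a Python script; the robot and the scene stay as the last script left them, time stands still between calls to the robot, and variables do not carry over. Pictures are saved under pics/ and viewed, at most 10 in all, crops included, and the job is handed in when it is done.

```bash
ls; mkdir -p pics; cat > h.py <<'E'
import numpy as np, cv2
from station import r, effector, planner, sensors, imaging, job
def cal(s):
    h=s["frame"].shape[0]; f=h/2/np.tan(np.radians(s["vertical_fov"])/2)
    K=np.array([[f,0,s["cx"]],[0,f,s["cy"]],[0,0,1.]]); D=np.array([s["k1"],0,0,0,0.])
    R=cv2.Rodrigues(np.array(s["rvec"],float))[0]; return K,D,R,np.array(s["tvec"],float).reshape(3)
def pix2w(s,px,z):
    K,D,R,t=cal(s); n=cv2.undistortPoints(np.array(px,float).reshape(-1,1,2),K,D).reshape(-1,2)
    d=np.c_[n,np.ones(len(n))]@R; c=-R.T@t
    z=np.broadcast_to(z,len(n)); return c+d*((z-c[2])/d[:,2])[:,None]
def w2pix(s,P):
    K,D,R,t=cal(s); return cv2.projectPoints(np.array(P,float).reshape(-1,1,3),np.array(s["rvec"],float),t,K,D)[0].reshape(-1,2)
def save(name,fn):
    s=imaging.snapshot(name); cv2.imwrite(fn,s["frame"]); return s
E
python3 - <<'E'
from h import *
for n in("scene","top"):
    s=save(n,f"pics/{n}0.png"); K,D,R,t=cal(s); print(n,s["k1"],s["vertical_fov"],-R.T@t)
E
```

```text
pics
scene -0.1252558253767934 45.81348214628902 [ 1.38597674 -0.76077391  1.75632206]
top 0.015061408610928527 56.63140055423864 [ 0.2454969  -0.00770506  1.46275473]
```

View pics/top0.png

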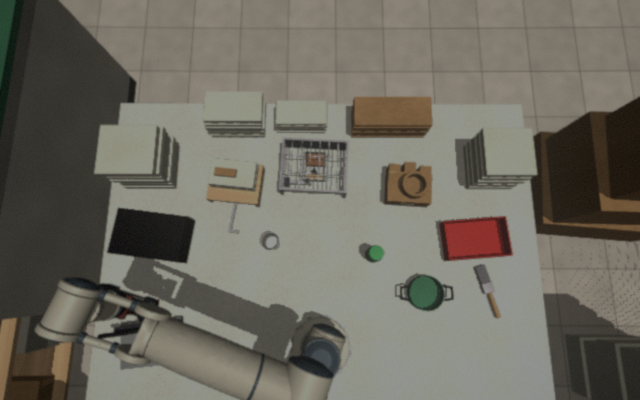

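View pics/scene0.png

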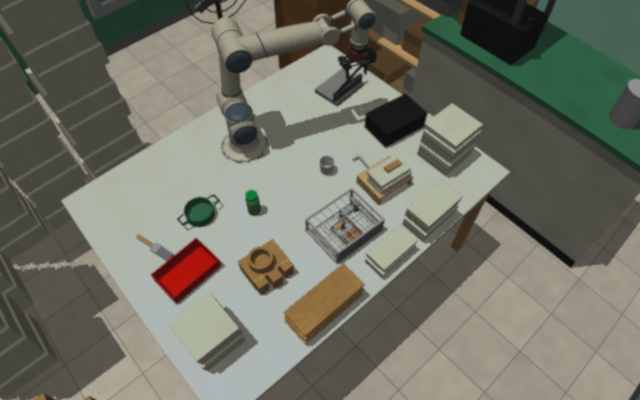

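The top view shows the shelf at about (236,183) with the rod sticking out to (232,232). The cage is at (313,167), the tub at (270,241), the jar at (375,253), and the carton form at (410,185). I'll enlarge the crops.

```bash
python3 - <<'E'
import cv2
a=cv2.imread("pics/top0.png")[130:250,200:360]; cv2.imwrite("pics/c1.png",cv2.resize(a,None,fx=5,fy=5,interpolation=cv2.INTER_CUBIC))
a=cv2.imread("pics/scene0.png")[145:265,295:415]; cv2.imwrite("pics/c2.png",cv2.resize(a,None,fx=5,fy=5,interpolation=cv2.INTER_CUBIC))
E
```

```text
(no output)
```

View pics/c1.png

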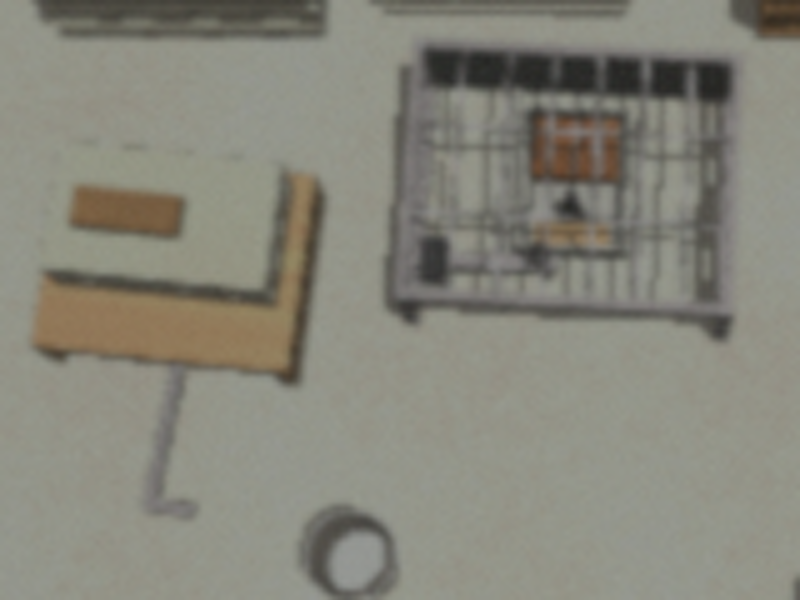

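View pics/c2.png

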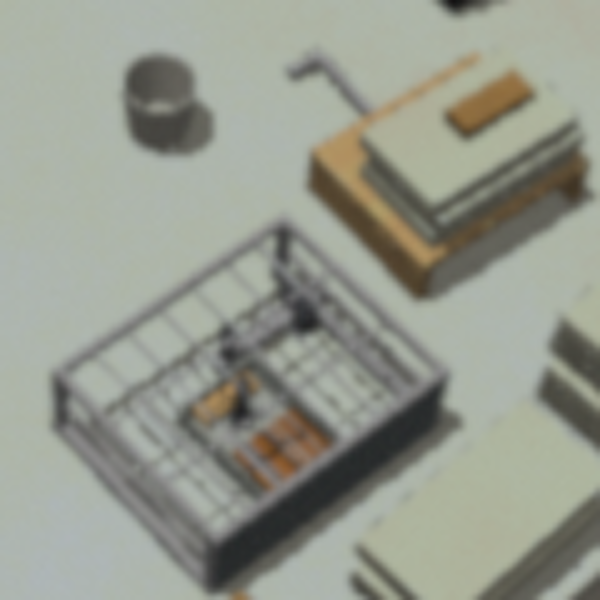

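The top crop shows the bar from (178,370) to the corner (150,510), with the arm tip at (195,508). The shelf front runs from (35,347) to (297,372) and the cage front top from (398,300) to (735,312). The post top is near (570,200) and the knob near (540,258). I'll convert these to world points.

```bash
cat > m.py <<'E'
from h import *
s=imaging.snapshot("top"); 
def P(l,z,o=(200,130),k=5): return pix2w(s,(np.array(l,float)+.5)/k-.5+np.array(o),z)
if __name__=="__main__":
    np.set_printoptions(precision=4,suppress=True)
    print("shelf top fl fr",P([(35,347),(297,372),(320,180)],.058))
    print("rod bar@shelf, corner, armtip",P([(178,370),(155,500),(190,508)],.018))
    for z in(.088,):print("cage top fl fr bl br",P([(400,300),(735,312),(420,48),(740,60)],z))
    print("cage feet",P([(408,318),(720,333)],.0))
    print("post top",P([(570,195)],.063),"knob",P([(543,255)],.064))
    print("tub",P([(348,552)],.07),P([(358,560)],0.0))
    print("jar",pix2w(s,[(375,253)],.125), "tape",pix2w(s,[(413,181)],.12))
    print(w2pix(s,[(0,0,0),(.5,0,0),(.5,.3,0)]))
    print(sensors.state()["time_s"])
E
python3 m.py
```

```text
shelf top fl fr [[0.5492 0.44   0.058 ]
 [0.5297 0.2372 0.058 ]
 [0.684  0.2244 0.058 ]]
rod bar@shelf, corner, armtip [[0.5393 0.3385 0.018 ]
 [0.4355 0.3516 0.018 ]
 [0.4292 0.324  0.018 ]]
cage top fl fr bl br [[ 0.5796  0.1556  0.088 ]
 [ 0.5706 -0.0994  0.088 ]
 [ 0.7823  0.1447  0.088 ]
 [ 0.7728 -0.1056  0.088 ]]
cage feet [[ 0.5861  0.1592  0.    ]
 [ 0.574  -0.0929  0.    ]]
post top [[0.6706 0.0273 0.063 ]] knob [[0.6216 0.048  0.064 ]]
tub [[0.3895 0.1921 0.07  ]] [[0.3904 0.1941 0.    ]]
jar [[ 0.3376 -0.196   0.125 ]] tape [[ 0.6055 -0.3457  0.12  ]]
[[320.2553 346.4113]
 [320.5496 214.2283]
 [245.4413 214.1508]]
0.15
```

```bash
cat >> h.py <<'E'
def q(a): # tool down, tool x at world yaw a
    return np.array([0,np.cos(a/2),np.sin(a/2),0.])
E
python3 - <<'E'
from h import *
np.set_printoptions(precision=3,suppress=True)
print(sensors.state()["tool_rot"])
d=np.radians
for nm,p,angs in [("bar",(.4776,.3464,.2),(173,-7)),("handle150",(.455,.303,.03),(150,-30)),("use",(.47,.02,.04),(-2.3,177.7)),("end",(.385,.02,.04),(-2.3,177.7)),("usefar",(.545,-.02,.04),(-2.3,177.7))]:
    for a in angs:
        j=planner.solve_ik(list(p),list(q(d(a)))); print(nm,a,None if j is None else np.array(j))
E
```

```text
[-0.     0.151  0.988 -0.001]
bar 173 [ 0.57   0.061  1.303 -0.     1.778 -0.879]
bar -7 [ 0.57   0.061  1.303 -0.     1.778  2.263]
handle150 150 [ 0.525 -0.002  1.67  -0.     1.474 -0.522]
handle150 -30 [ 0.525 -0.002  1.67  -0.     1.474  2.62 ]
use -2.3 [-0.03  -0.223  1.855 -0.     1.509  1.581]
use 177.7 [-0.03  -0.223  1.855 -0.     1.509 -1.56 ]
end -2.3 [-0.036 -0.487  2.058 -0.     1.57   1.575]
end 177.7 [-0.036 -0.487  2.058 -0.     1.57  -1.567]
usefar -2.3 [-0.099 -0.013  1.662 -0.     1.492  1.512]
usefar 177.7 [-0.099 -0.013  1.662 -0.     1.492 -1.63 ]
```

```bash
python3 - <<'E'
from h import *
np.set_printoptions(precision=4,suppress=True)
a=np.pi-.1256; o=list(q(a)); u=np.array([np.cos(a),np.sin(a)])
g=np.array([.4776,.3464])
r.move_pose([*g,.17],o)
r.move_straight([*g,.06]); print(r.move_straight([*g,.004],speed=.08,stop_force=15))
effector.grasp(30); st=sensors.state(); print(st["width"],st["gripper_force"],st["tool_pos"],st["time_s"])
print(r.move_straight([*(g+.13*u),.004],speed=.12,stop_force=25))
st=sensors.state(); print(st["width"],st["tool_pos"],st["ft_force"],st["time_s"])
effector.let_go(); p=g+.13*u
r.move_straight([*p,.15],speed=.25)
r.move_pose([.36,.55,.25],o)
s=save("top","pics/top1.png")
c=s["frame"][130:250,200:300]; cv2.imwrite("pics/c3.png",cv2.resize(c,None,fx=5,fy=5,interpolation=cv2.INTER_CUBIC))
print(sensors.state()["time_s"], p, w2pix(s,[[*p,.018],[*(p-.12*u),.026]]))
E
```

```text
False
0.10546190348513178 29.972180128097534 [0.4776 0.3463 0.004 ] 4.475
False
0.10878312126981614 [0.3489 0.3627 0.004 ] [-0.4534  0.7119 -0.5881] 5.7083
8.6083 [0.3486 0.3627] [[226.5965 251.9349]
 [231.5236 221.1485]]
```

View pics/c3.png

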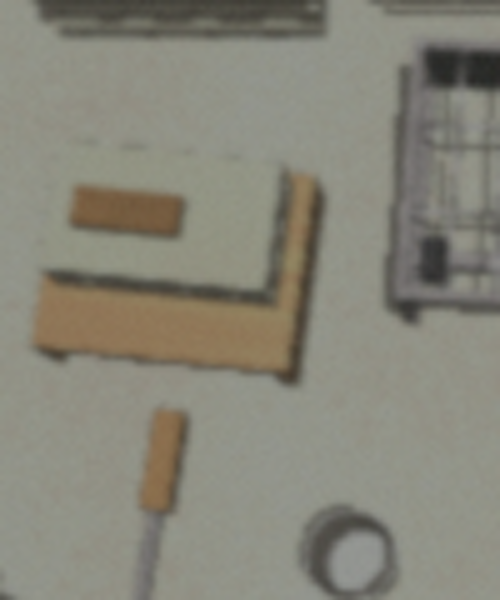

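```bash
cat >> h.py <<'E'
CO=np.array([.573,.0285]); CY=-.038
def cage(x,y): # cage -> world xy
    c,s=np.cos(CY),np.sin(CY); return CO+[c*x-s*y,s*x+c*y]
def rod(x,y,z=.045,ahead=.015): # TCP pose xyz for arm-centre-line x (on bar axis) / bar y in cage frame, rod along cage x
    return [*cage(x-.165+ahead,y),z-.009]
E
python3 - <<'E'
from h import *
np.set_printoptions(precision=4,suppress=True)
s=imaging.snapshot("top")
pts=pix2w(s,(np.array([(171,408),(156,513)])+.5)/5-.5+[200,130],.026)[:,:2]
print(pts,np.linalg.norm(pts[0]-pts[1])); c=pts.mean(0); d=pts[1]-pts[0]; print(c,np.arctan2(d[1],d[0]))
a=np.pi-.1256; u=np.array([np.cos(a),np.sin(a)])
# along rod from image; sideways from the pull
p=np.array([.3486,.3627])-.12*u; print(p)
c=(c+p)/2; g=c+.015*u; o=list(q(a))
r.move_pose([*g,.12],o)
print(r.move_straight([*g,.004],speed=.1,stop_force=15))
effector.grasp(55); st=sensors.state(); print(st["width"]*88,st["tool_pos"])
r.move_straight([*g,.2],speed=.2)
o=list(q(CY)); r.move_pose([.42,.04,.2],o)
P=rod(-.04,-.028); P2=P[:2]+[.12]
r.move_straight(P2,speed=.25); r.move_straight(P,speed=.15)
st=sensors.state(); print(st["width"]*88,st["tool_pos"],st["ft_force"],st["time_s"])
s=save("top","pics/top2.png"); k=5;o0=np.array([265,125])
im=cv2.resize(s["frame"][125:240,265:365],None,fx=k,fy=k,interpolation=cv2.INTER_CUBIC)
def dr(pt,col):
    x=(w2pix(s,[pt])[0]-o0+.5)*k-.5; cv2.drawMarker(im,tuple(int(round(v)) for v in x),col,cv2.MARKER_CROSS,12,1)
dr([*cage(.05,.02),.064],(0,0,255)); dr([*cage(.0975,0),.063],(0,255,0))
for y in(-.125,.125): dr([*cage(0,y),0],(255,0,0)); dr([*cage(0,y),.088],(255,0,255)); dr([*cage(.21,y),.088],(255,0,255))
dr([*cage(-.04,-.028),.05],(0,255,255)); dr([*cage(-.04,.007),.05],(0,255,255)); 
s2=save("scene","pics/scene2.png"); im2=cv2.resize(s2["frame"][165:275,275:395],None,fx=4.2,fy=4.2,interpolation=cv2.INTER_CUBIC)[:575,:290+210]
h=max(im.shape[0],im2.shape[0]); f=lambda i:cv2.copyMakeBorder(i,0,h-i.shape[0],0,0,cv2.BORDER_CONSTANT)
cv2.imwrite("pics/c4.png",np.hstack([f(im),f(im2)])[:,:800])
E
```

```text
[[0.5072 0.3407]
 [0.4243 0.3483]] 0.08326731326840689
[0.4657 0.3445] 3.04954409509292
[0.4677 0.3477]
False
23.695645504990793 [0.4519 0.348  0.004 ]
23.77137909847392 [0.383  0.0079 0.0374] [ 0.2497 -0.6227 -1.5501] 16.4583
```

View pics/c4.png

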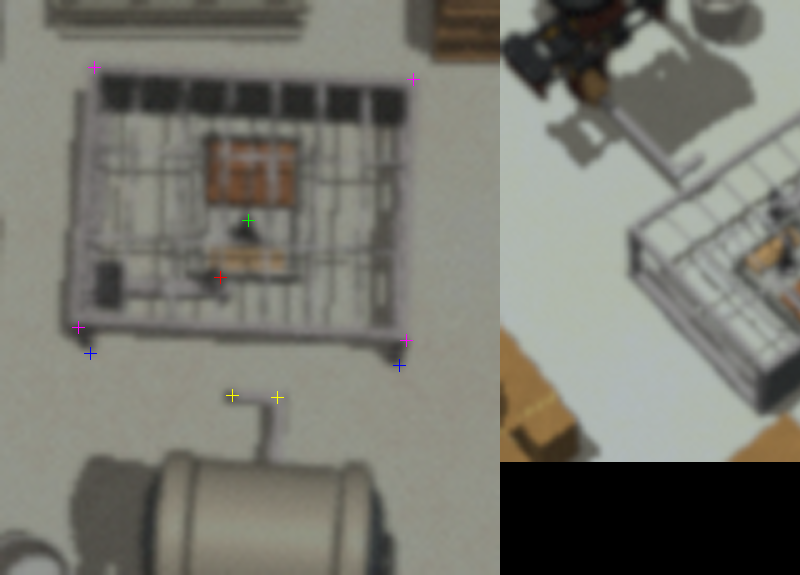

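The picture shows the rod held with its arm at (224–270,400), 3 mm short of the prediction. The knob head at about (213,277) and the post at about (245,222) match the model to within about 3 mm. I'll insert the rod and slide the bolt.

```bash
sed -i 's/ahead=.015/ahead=.018/' h.py; python3 - <<'E'
from h import *
np.set_printoptions(precision=4,suppress=True)
def go(x,y,v=.08,f=6,z=.045):
    b=r.move_straight(rod(x,y,z),speed=v,stop_force=f); st=sensors.state(); print(x,y,b,st["tool_pos"]-np.array(rod(x,y,z)),np.array(st["ft_force"])); return b
ok=not go(-.03,-.036) and not go(.075,-.036,.06)
if ok:
    go(.075,.02,.05,8); go(.075,.063,.05,10)
    k=5
    s=save("top","pics/top3.png"); im=cv2.resize(s["frame"][125:240,265:365],None,fx=k,fy=k,interpolation=cv2.INTER_CUBIC)
    cv2.imwrite("pics/c5.png",im)
print(sensors.state()["time_s"])
E
```

```text
-0.03 -0.036 False [ 0.0003 -0.0001  0.0005] [-0.2837  0.3873 -1.651 ]
0.075 -0.036 False [-0.0002  0.      0.    ] [ 1.3951 -0.6116 -1.3716]
0.075 0.02 False [-0.     -0.0001 -0.    ] [ 0.9287  0.834  -2.0282]
0.075 0.063 False [-0.0002  0.0002 -0.0001] [-0.0523 -0.0097 -1.9524]
21.125
```

View pics/c5.png

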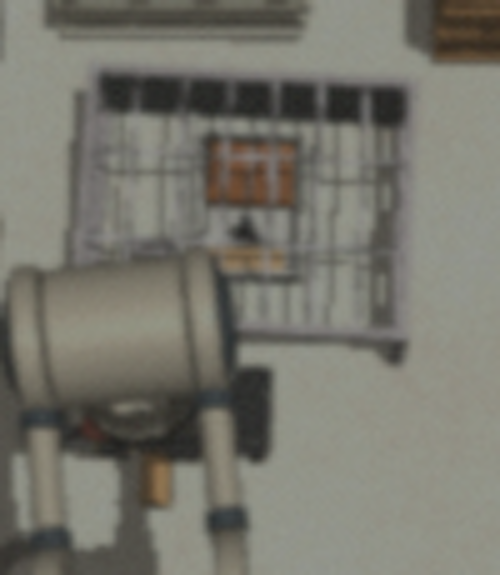

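The gripper body hides the knob. I'll press on lightly to the end stop, then swing right and check.

```bash
python3 - <<'E'
from h import *
np.set_printoptions(precision=4,suppress=True)
def go(x,y,v=.08,f=6,z=.045):
    b=r.move_straight(rod(x,y,z),speed=v,stop_force=f); st=sensors.state(); print(x,y,b,st["tool_pos"]-np.array(rod(x,y,z)),np.array(st["ft_force"])); return b
go(.075,.078,.03,5)
r.move_straight(rod(.075,.055),speed=.05)
print(go(.075,-.055,.08,6))
k=5
s=save("top","pics/top4.png"); im=cv2.resize(s["frame"][125:240,265:365],None,fx=k,fy=k,interpolation=cv2.INTER_CUBIC)
s2=save("scene","pics/scene4.png"); im2=cv2.resize(s2["frame"][180:275,295:395],None,fx=3,fy=3,interpolation=cv2.INTER_CUBIC)
im2=cv2.copyMakeBorder(im2,0,im.shape[0]-im2.shape[0],0,0,cv2.BORDER_CONSTANT)
cv2.imwrite("pics/c6.png",np.hstack([im,im2]))
print(sensors.state()["time_s"],w2pix(s,[[*cage(.05,.072),.064],[*cage(.05,.02),.064]])*5-[265*5,125*5])
E
```

```text
0.075 0.078 True [-0.0006 -0.0111 -0.0007] [ 0.1365 -5.6699 -0.3018]
0.075 -0.055 False [ 0.      0.0004 -0.    ] [-0.0262  0.0148 -1.3389]
False
23.475 [[151.1628 272.8763]
 [217.8662 275.425 ]]
```

View pics/c6.png

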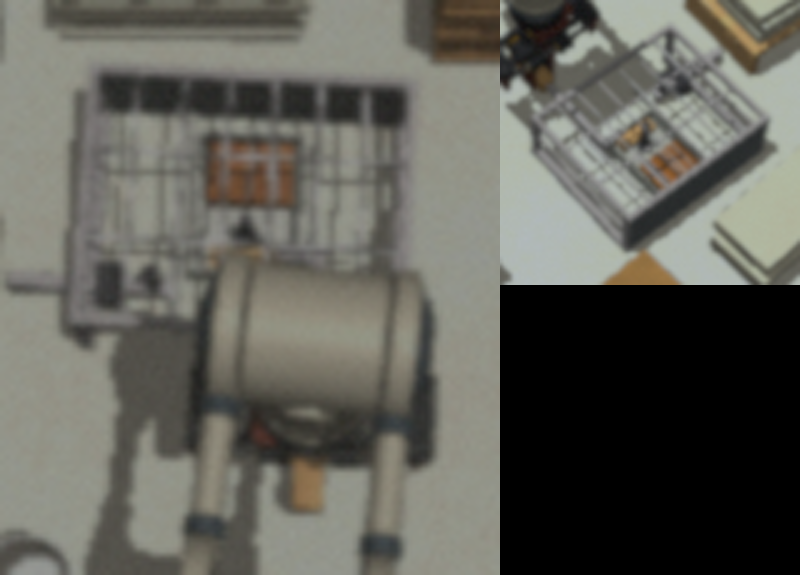

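The bolt is open: the knob is at (150,270) where 151 was predicted, and it is against its stop. Next I hook the post and draw the tray.

```bash
python3 - <<'E'
from h import *
np.set_printoptions(precision=4,suppress=True)
def go(x,y,v=.08,f=6,z=.045):
    b=r.move_straight(rod(x,y,z),speed=v,stop_force=f); st=sensors.state(); print(x,y,b,st["tool_pos"]-np.array(rod(x,y,z)),np.array(st["ft_force"])); return b
if not go(.121,-.055,.06,5) and not go(.121,-.014,.05,5):
    go(-.015,-.014,.05,15)
    k=5
    s=save("top","pics/top5.png"); im=cv2.resize(s["frame"][125:240,265:365],None,fx=k,fy=k,interpolation=cv2.INTER_CUBIC)
    s2=save("scene","pics/scene5.png"); im2=cv2.resize(s2["frame"][165:275,275:375],None,fx=3,fy=3,interpolation=cv2.INTER_CUBIC)
    im2=cv2.copyMakeBorder(im2,0,im.shape[0]-im2.shape[0],0,0,cv2.BORDER_CONSTANT)
    cv2.imwrite("pics/c7.png",np.hstack([im,im2]))
    print(w2pix(s,[[*cage(-.026,0),.063]])*5-[265*5,125*5])
print(sensors.state()["time_s"])
E
```

```text
0.121 -0.055 False [-0.0002  0.     -0.0001] [ 0.2392 -0.0451 -1.3869]
0.121 -0.014 False [-0.     -0.0002 -0.    ] [ 0.2729  0.2287 -1.2923]
-0.015 -0.014 False [ 0.0001 -0.      0.    ] [ 1.5509  0.0652 -2.2965]
[[239.2494 372.0219]]
28.325
```

View pics/c7.png

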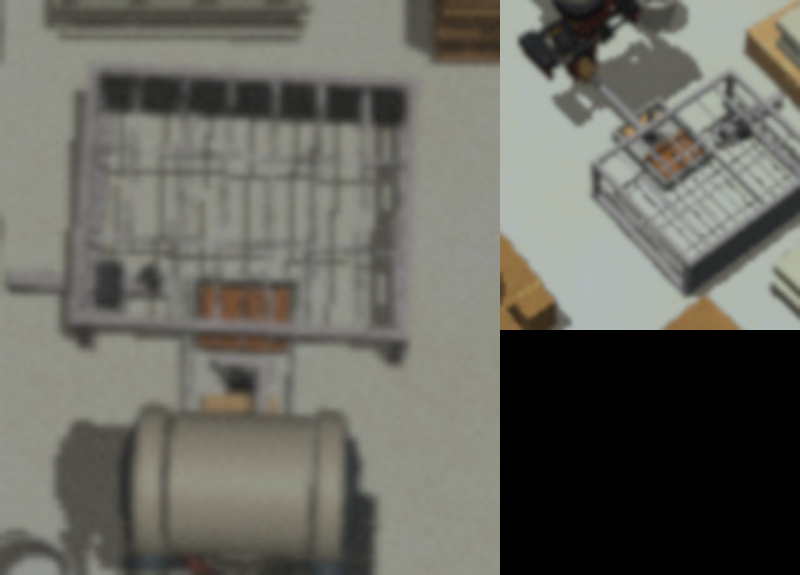

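The tray is drawn: the post is at (238,372), about 26 mm in front of the mouth, with the rear still inside. Next I unhook and lay the rod down to the right.

```bash
python3 - <<'E'
from h import *
np.set_printoptions(precision=4,suppress=True)
def go(x,y,v=.08,f=6,z=.045):
    b=r.move_straight(rod(x,y,z),speed=v,stop_force=f); st=sensors.state(); print(x,y,b,st["tool_pos"]-np.array(rod(x,y,z)),np.array(st["ft_force"])); return b
if not go(-.002,-.016,.04,5) and not go(-.002,-.1,.08,5):
    go(-.03,-.1); print(go(-.03,-.1,.05,6,z=.0138))
    effector.let_go(); r.pause(.3)
    p=list(sensors.state()["tool_pos"]); r.move_straight([p[0],p[1],.2],speed=.15)
    r.move_pose([.36,.3,.3],list(q(CY+np.pi/2)))
    k=5
    s=save("top","pics/top6.png"); im=cv2.resize(s["frame"][125:240,265:365],None,fx=k,fy=k,interpolation=cv2.INTER_CUBIC)
    s2=save("scene","pics/scene6.png"); im2=cv2.resize(s2["frame"][145:275,235:335],None,fx=3,fy=3,interpolation=cv2.INTER_CUBIC)
    im2=cv2.copyMakeBorder(im2,0,im.shape[0]-im2.shape[0],0,0,cv2.BORDER_CONSTANT)
    cv2.imwrite("pics/c8.png",np.hstack([im,im2]))
    print(w2pix(s,[[*cage(-.026,0),.063],[*cage(-.03,-.1),.018]])*5-[265*5,125*5])
print(sensors.state()["time_s"])
E
```

```text
-0.002 -0.016 False [-0.     -0.     -0.0002] [ 0.1939  0.3792 -1.8067]
-0.002 -0.1 False [-0.      0.0003 -0.    ] [ 0.2244  0.5609 -2.195 ]
-0.03 -0.1 False [0.0003 0.0001 0.0002] [ 0.1328 -0.4874 -1.0067]
-0.03 -0.1 True [-0.0007  0.0001 -0.0008] [ 0.0465 -0.6681  4.5613]
True
[[239.2494 372.0219]
 [366.2245 393.6982]]
35.4833
```

View pics/c8.png

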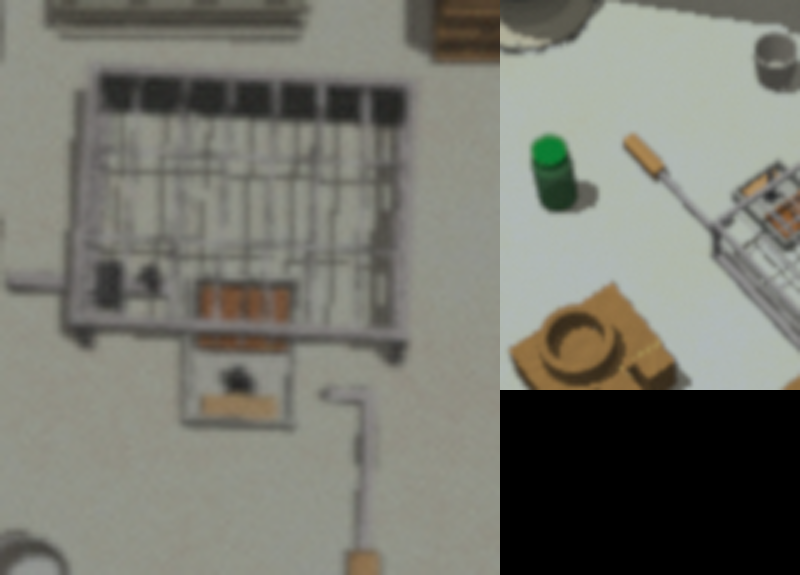

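The tray post is at (239,375), in front of the mouth. The knob is open at (150,275), and the rod lies flat with its arm at (345,393), clear of the tray and cage.

```bash
python3 -c "
from h import *
print(job.sign_off())"
```

```text
the job is handed in; nothing more can be done
None
```

I handed the job in at about 35 s of the 72 s allowed. The last pictures show the bolt fully open, the tray's post about 26 mm in front of the cage with its rear still inside, and the rod lying flat outside; the sign-off returned no verdict.

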